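Lock the citrus press lever down with its pin

ROBOT

A 6-joint arm with a two-finger parallel gripper is mounted at the origin on a cart in front of the work surface, level with it; the furniture and walls round the work are solid. World frame = base frame: x ahead of the robot, y to its left, z up, the work surface at z = 0. Lengths are in m, angles in rad, forces in N, time in s.
With the tool pointing down it reaches from about 0.3 to 0.775 m from the base axis. Payload 14.6 kg.
Tool frame: the origin (TCP) lies at the very end of the fingers, on their centre line; the grasp point (between the pads) lies 19 mm behind it; z points along the fingers, y is the line along which they close (so a half turn about z gives the same grasp; the last joint's range is limited). The gripper opens to 94 mm and grips with 3 to 60 N. Pads are 16 mm wide; open, the fingers measure 119 mm over their backs; the gripper's body (75 mm by 177 mm) begins 78 mm behind the grasp point.
Start: joints at [1.258, 0.3, 1.521, -0, 1.321, -0.067], TCP at [0.134, 0.533, 0.205] pointing down, gripper open.
Joint ranges: [-3.03, 3.03], [-0.79, 2.21], [0.23, 2.52], [-1.04, 4.18], [0, 3.07], [-2.55, 2.55]. Speed limits (rad/s): [2.22, 2.22, 2.57, 3.14, 3.14, 3.14].

INTERFACE

Orientations are given as a unit quaternion [w, x, y, z].
In Python, from station import arm, capture, ticket gives the robot as it stands.
- The arm moves only by the tool drive_tool, never from a script. Its argument "series" is a list of rows, each an object of numbers: "dx", "dy", "dz": the shift along the world's x, y, z as a fraction of full scale; "turn": the turn about the world's z as a fraction of full scale. A call has exactly 8 rows; each row is the pose to reach, as a shift and turn from the pose commanded when the call began, turning the shorter way round; what a row does not reach only later rows make up. Full scale, the value 1, is 300 mm for a shift and pi rad for a turn. A row lasts 1/10 s, in which the tool goes at most 50 mm and 8.59 degrees, less where a joint would pass 70% of its speed; a pose out of reach is approached as far as the arm can. A call with a number of a shift or a turn outside -1 to 1 is refused whole. A call with a gripper value outside its range is refused whole. "grip" is the opening, from -1 (shut) to 1 (fully open), set as the call begins (left out, the last holds). The fingers move at their own pace and stop on an object; the grip force is fixed at half the most. Time passes only in rows, so rows that repeat a pose let the fingers close, or fill a call up. It gives the time, the measured TCP pose, the force, the opening and the grip force at its end, in the units of the state.
- arm.read_state(): the state, without advancing time (a new reading comes with each control period).
- capture(name): name is "side" or "top"; returns a dict with "color" (384x512x3 uint8, red, green, blue), "range_z" (384x512 float32, m along the optical axis (not along the pixel's ray), 0 where there is no reading), "fx", "fy", "cx", "cy" (pixels), "extrinsics" (4x4, takes a point from world to camera coordinates). Camera axes: x right, y down, z forward; pixel columns grow to the right and rows downward; lengths in m; the calibration is good to about 2 mm. A picture is of the moment at which its call begins.
- ticket.close_job(): hands the job in; it is judged then, once.
The state is a dict: "time_s": time; "joint_pos": joint angles; "joint_vel": joint speeds; "effort": joint torques, N m; "eef_pos": TCP position; "ee_rot": TCP orientation; "force": force on the tool from outside, world axes, zero at the start; "wrist_torque": the same for the moment, N m; "width": finger opening in m; "finger_force": force on a finger pad.
Only numpy, scipy, OpenCV 4.12 (cv2) and the standard library are available. Lean on these libraries where they do the work, as an engineer would, in place of code of your own. Each camera call takes 0.05 s, during which the arm holds its last target. There are 200 camera calls.

TASK

Put the citrus press in its locked state for carrying: swing its raised lever fully down into the fork, then push the loose lock pin through the holes of fork and lever until its grip is home against the fork, and let go. Leave the cup, shaker, jar and tin standing where they are.

Things in the scene. Friction and masses are not known exactly. Their poses are not given: they have to be found in the camera images.
- press: Aluminium citrus press, fixed. Base 260 (x) x 100 x 14 mm high; origin: centre of its underside, z up. Hinge posts 89 mm high at x=+100 mm, fork at x=-70, steel strainer cup at x=+22 (rim 78 mm across, 50 high). The lever runs from the posts through the fork and out towards -x. Both sides are alike: the pin may go in from either; the +y side faces the robot.
- fork_hole (a point): Centre of the fork on the pin holes' axis, press frame (-70, 0, 75) mm, axes as the press. Fork: two upright plates, 36 mm along x, 6 thick, tops 92 mm above the worktop, outer faces 15.5 mm either side of this point, 19 mm gap. Each has a level 13 mm hole along the press's y. The lever's own 13 mm hole is in line when the lever is down.
- lever_pivot (a point): The lever's hinge axis, in press frame (+100, 0, 75) mm; the axis runs along the press's y. (Beware of the wall cabinet over the back of the worktop: from about x = 0.62 m on and y < 0.2 m, its underside 0.58 m above the worktop; approach the lever low and from the robot's side.)
- lever_grip (a point): Middle of the top face of the lever's black grip bar (75 x 24 x 24 mm), 235.5 mm from the pivot along the lever, 12 mm above its centre line. Lever down: press frame (-135.5, 0, 87) mm; raised, it lies on an arc up and towards +x. Lever: steel bar 14 mm wide, 20 high (28 at its eye, 170 mm from the pivot, where the hole is).
- lever (a joint): Lever angle, rad: 0 = fully down on its stop (level, holes in line), positive = raised, up to 1.1. The hinge is stiff: the lever stays where it is left; a few newtons pressed down on its grip move it.
- lock_pin: Loose pin, about 60 g. White ribbed block grip 34 long, 16 wide, 24 mm high; a round steel shank, 10 mm diameter, sticks out 44 mm along the pin's +x, its last 6 mm tapered to 4.4. Origin: underside, at the grip's front face (grip x = -34 to 0); z up; shank axis level, 12 mm above the underside. Pinch the grip across its 16 mm (pin's y) from above.
- pin_tip (a point): Tip of the shank, pin frame (44, 0, 12) mm.
- pin_seat (a point): Point on the shank's axis 15.5 mm in front of the grip, pin frame (15.5, 0, 12) mm; it lies in the fork's centre when the pin is fully home.
- espresso_cup: Small white cup with a band, 61 x 86 x 51 mm, bystander; origin underside centre, z up.
- salt_shaker: Salt shaker, 44 mm across, 90 mm high, bystander; origin underside centre, z up.
- spice_jar: Spice jar with green lid, 46 mm across, 106 mm high, bystander; origin underside centre, z up.
- tin: Small food tin, 57 mm across, 72 mm high, bystander; origin underside centre, z up.
There are look-alikes about, which are no part of the job. There is more than one size of the lock_pin; the one meant has the size given above.

How it is judged:
On the way:
1. the lever is fully down while the pin is still out of the fork (value of joint lever below 0.05 rad and distance between pin_seat and fork_hole above 0.04 m), for 0.2 s.
At the end, for the whole second after the job is handed in: The lever is down (under 0.05 rad), the pin lies in the holes along their axis (within 0.25 rad), its seat point within 9 mm of the fork's centre (grip home against the fork, or nearly), at rest and released; cup, shaker, jar and tin have not moved more than 30 mm (value of joint lever below 0.05 rad and distance between pin_seat and fork_hole below 0.009 m and angle between the x axis of lock_pin and the y axis of press, either way round below 0.25 rad and linear speed of lock_pin below 0.02 m/s); the robot touches nothing.
It fails at once if a bystander (cup, shaker, jar or tin) is shifted more than 30 mm or tipped (distance of any of espresso_cup, salt_shaker, spice_jar, tin from where it was at the start of the episode above 0.03 m or angle between any of espresso_cup, salt_shaker, spice_jar, tin's own z axis and vertical above 0.5 rad).
It also fails if it takes over 53 s, if anything falls off the work surface, if the arm or the gripper's body presses on something with over 40 N, if the wrist force passes 120 N, or if a joint passes its speed limit or range.

## Working session

There is one attempt and no reset: what is moved stays moved. The work goes in short steps, Python scripts to look and compute and a tool call to move; the robot and the scene stay as the last step left them, time stands still between calls to the robot, and variables do not carry over. Pictures are saved under pics/ and viewed, at most 10 in all, crops included, and the job is handed in when it is done.

Besides the shell and the picture viewer there is one more tool, called as name(argument=value, ...) on one line, values as JSON. drive_tool: Moves the arm, as the interface text tells. Its arguments: {"type":"object","properties":{"series":{"type":"array","items":{"type":"object","properties":{"dx":{"type":"number"},"dy":{"type":"number"},"dz":{"type":"number"},"turn":{"type":"number"}}}},"grip":{"type":"number"}},"required":["series"]}

```bash
mkdir -p pics
cat > h.py <<'E'
import numpy as np, cv2
from station import arm, capture, ticket
def grab(n):
    c=capture(n); np.savez(f'pics/{n}.npz',**c); return c
def load(n): return dict(np.load(f'pics/{n}.npz'))
def cloud(c):
    z=c['range_z'].astype(float); v,u=np.indices(z.shape)
    P=np.stack([(u-c['cx'])/c['fx']*z,(v-c['cy'])/c['fy']*z,z],-1)
    E=c['extrinsics']; W=(P-E[:3,3])@E[:3,:3]; W[z==0]=np.nan; return W
def save(n,im,s=1): cv2.imwrite(f'pics/{n}.png',cv2.resize(im[...,::-1],None,fx=s,fy=s,interpolation=cv2.INTER_CUBIC))
E
python3 - <<'E'
from h import *
for n in('side','top'):
    c=grab(n); save(n+'0',c['color'],1.5); print(n,np.round(c['extrinsics'],3).tolist(),c['fx'])
print(arm.read_state())
E
```

```text
side [[0.475, -0.88, -0.002, -0.284], [-0.604, -0.324, -0.728, 0.371], [0.64, 0.347, -0.685, 0.795], [0.0, 0.0, 0.0, 1.0]] 417.2995349900757
top [[0.006, -1.0, -0.014, -0.02], [-0.981, -0.004, -0.196, 0.533], [0.196, 0.015, -0.98, 1.351], [0.0, 0.0, 0.0, 1.0]] 443.12314425792704
{'time_s': 0.1, 'joint_pos': array([ 1.25843539e+00,  3.00364547e-01,  1.52153414e+00, -5.73474037e-06,
        1.32069623e+00, -6.65676418e-02]), 'joint_vel': array([ 5.36030006e-04, -2.23089821e-03, -3.09828322e-03, -1.55238623e-03,
        2.40023768e-05,  9.45829036e-04]), 'effort': array([ 3.99405719e-03, -5.32653165e+01, -3.53275430e+01,  7.10874796e-02,
        2.35458522e-02, -4.61265108e-05]), 'eef_pos': array([0.13374211, 0.53324314, 0.20496463]), 'ee_rot': array([-9.16518117e-05,  1.22586797e-01,  9.92457670e-01, -4.92689172e-04]), 'force': array([-0.28689913, -0.46253194, -0.87014723]), 'wrist_torque': array([ 0.0224338 , -0.01071449,  0.00735936]), 'finger_force': 0.0, 'width': 0.09400827607100122}
```

View pics/side0.png

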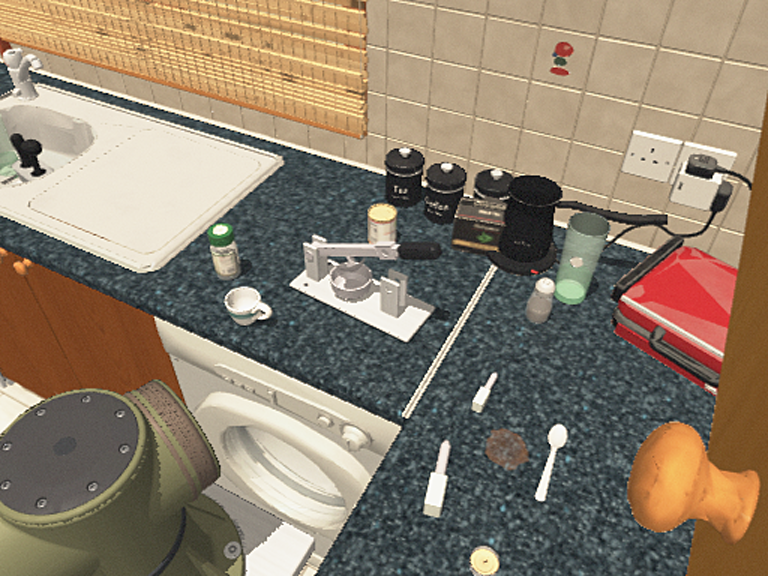

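View pics/top0.png

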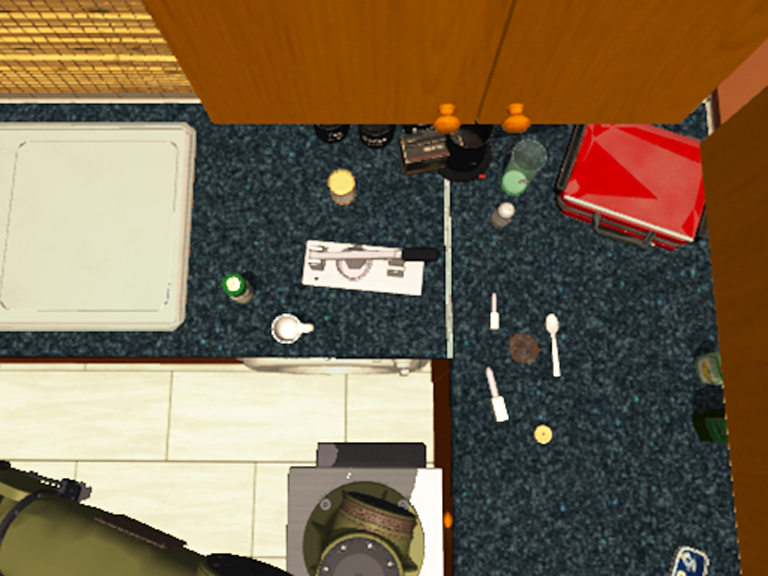

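Side view (768x576 scale): the press has its hinge at (315,258), fork at (393,295) and raised black grip at (420,250). There are two lock-pin candidates: small at (485,392) and large at (437,480). In the top view they sit at (494,310) and (497,395). I'll measure both.

Run:
```python
from h import *
c=load('top'); W=cloud(c); im=c['color']; s=load('side'); Ws=cloud(s)
tiles=[cv2.resize(im[185:290,315:345],(228,798//1)[::1]) if 0 else cv2.resize(im[190:285,310:350],None,fx=6,fy=6),
 cv2.resize(im[155:200,195:295],None,fx=5,fy=5)]
H=600;a=np.zeros((H,800,3),np.uint8);a[:570,:240]=tiles[0];a[:225,250:750]=tiles[1]
t=cv2.resize(s['color'][150:230,190:300],None,fx=4.4,fy=4.4);a[235:235+t.shape[0],250:250+t.shape[1]]=t
save('crop1',a)
# pins by white pixels above table
for nm,C,X,(r0,r1,q0,q1) in(('top',c,W,(188,285,318,345)),('side',s,Ws,(240,350,280,340))):
    g=C['color'][r0:r1,q0:q1].astype(int); m=((g.min(-1)>110)).astype(np.uint8)
    n,l,st,_=cv2.connectedComponentsWithStats(m)
    for i in range(1,n):
        if st[i,4]<15: continue
        P=X[r0:r1,q0:q1][l==i]; P=P[~np.isnan(P[:,0])]; mu=P.mean(0); 
        d=np.linalg.svd((P-mu)[:,:2],full_matrices=False)[2][0]; t=(P-mu)[:,:2]@d; w=(P-mu)[:,:2]@[-d[1],d[0]]
        print(nm,st[i],mu.round(3),d.round(3),'len',np.ptp(t).round(3),'ends',(mu[:2]+d*t.min()).round(4),(mu[:2]+d*t.max()).round(4),'w',np.ptp(w).round(4),'z',np.percentile(P[:,2],[5,50,95]).round(4))
```

```text
top [  9   7   6  25 106] [ 0.469 -0.275  0.018] [-1.     0.028] len 0.082 ends [ 0.5186 -0.276 ] [ 0.4363 -0.2737] w 0.0169 z [0.003  0.0198 0.0273]
top [  6  57  15  36 223] [ 0.293 -0.272  0.028] [-0.973 -0.23 ] len 0.11 ends [ 0.3546 -0.2574] [ 0.2472 -0.2828] w 0.0235 z [0.0155 0.0297 0.0385]
side [  0   0  15  26 130] [ 0.469 -0.18   0.001] [-1.    -0.017] len 0.09 ends [ 0.5151 -0.1796] [ 0.4251 -0.1811] w 0.0135 z [-0.004   0.0013  0.0041]
side [ 34   8  18  27 182] [ 0.463 -0.275  0.019] [-1.     0.031] len 0.09 ends [ 0.5248 -0.2765] [ 0.4351 -0.2737] w 0.0212 z [0.0027 0.0195 0.0264]
side [  2  53  19  53 494] [ 0.283 -0.275  0.028] [-0.974 -0.225] len 0.126 ends [ 0.369  -0.2552] [ 0.2459 -0.2836] w 0.0242 z [0.0083 0.0318 0.0368]
```

View pics/crop1.png

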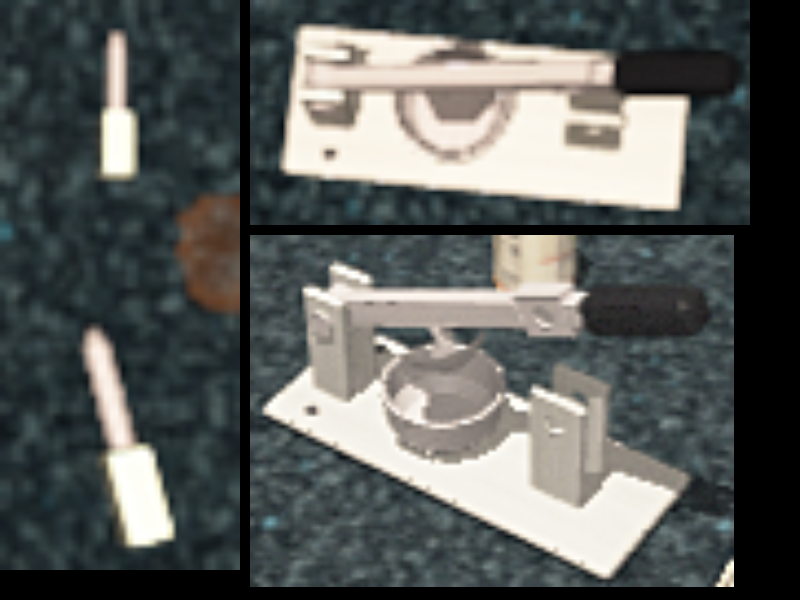

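The small pin at (494,310) fits: about 80 mm long, 24-26 mm high and 16 mm wide. The large one measures about 115 mm long and 36 mm high, so it's the look-alike. The crop shows the small pin pointing to +x, and the fork's far plate and holes are visible. Next I'll fit the press and lever.

Run:
```python
from h import *
from scipy.optimize import least_squares
D=[]
for n in('top','side'):
    c=load(n);W=cloud(c);g=c['color'].astype(int)
    w=W.reshape(-1,3);col=g.reshape(-1,3);ok=~np.isnan(w[:,0])
    roi=ok&(w[:,0]>.48)&(w[:,0]<.72)&(w[:,1]>-.22)&(w[:,1]<.2)
    b=roi&(col.min(1)>120)&(w[:,2]>.005)&(w[:,2]<.024)&(w[:,1]>-.16)&(w[:,1]<.14)
    r=cv2.minAreaRect(w[b,:2].astype(np.float32)*1000);print(n,'base',np.round(r[0],1),np.round(r[1],1),round(r[2],2),cv2.boxPoints(r).round(0).tolist(), 'z',np.median(w[b,2]).round(4))
    k=roi&(w[:,2]>.085)&(col.max(1)<70); P=w[k]
    print('black',k.sum(),P.min(0).round(3),P.max(0).round(3),P.mean(0).round(4))
    f=roi&(w[:,2]>.084)&(w[:,2]<.1)&(w[:,1]<-.02)&(w[:,1]>-.14)&(col.max(1)>70);P=w[f]
    print('forktop',f.sum(),P.mean(0).round(4),P.min(0).round(3),P.max(0).round(3))
    l=roi&(w[:,2]>.105);P=w[l];y=np.linspace(-.2,.15,15)
    for a,bb in zip(y[:-1],y[1:]):
        q=P[(P[:,1]>a)&(P[:,1]<bb)]
        if len(q)>3: print('  lev y',q.mean(0).round(4),'zmax',np.percentile(q[:,2],95).round(4),'x',np.percentile(q[:,0],[5,95]).round(4))
```

```text
top base [572.2   7.4] [262.  101.9] 84.72 [[509.0, -118.0], [611.0, -128.0], [635.0, 133.0], [534.0, 142.0]] z 0.014
black 211 [ 0.546 -0.215  0.164] [ 0.62  -0.074  0.637] [ 0.561  -0.11    0.1972]
forktop 28 [ 0.5517 -0.0638  0.0909] [ 0.548 -0.079  0.084] [ 0.555 -0.045  0.094]
  lev y [ 0.6428 -0.1879  0.7414] zmax 0.8524 x [0.6259 0.6453]
  lev y [ 0.6453 -0.1628  0.7465] zmax 0.851 x [0.6433 0.6522]
  lev y [ 0.6391 -0.1372  0.7234] zmax 0.8524 x [0.6132 0.6453]
  lev y [ 0.6366 -0.1125  0.7133] zmax 0.8518 x [0.5698 0.6451]
  lev y [ 0.6391 -0.0875  0.7138] zmax 0.8531 x [0.5692 0.6451]
  lev y [ 0.6404 -0.0625  0.7214] zmax 0.8528 x [0.6423 0.6452]
  lev y [ 0.6408 -0.0375  0.7232] zmax 0.8524 x [0.6426 0.6451]
  lev y [ 0.6411 -0.0125  0.7247] zmax 0.8534 x [0.6427 0.6451]
  lev y [0.6412 0.0125 0.7237] zmax 0.8535 x [0.6426 0.6452]
  lev y [0.6417 0.0375 0.7274] zmax 0.8538 x [0.6426 0.6451]
  lev y [0.643  0.0625 0.7397] zmax 0.8538 x [0.6428 0.6451]
  lev y [0.644  0.0875 0.7488] zmax 0.8541 x [0.6429 0.645 ]
  lev y [0.6439 0.1124 0.7485] zmax 0.8543 x [0.6429 0.6451]
 
[... 207 characters left out ...]
.092] [0.575 0.03  0.198] [ 0.5551 -0.1105  0.1791]
forktop 110 [ 0.5639 -0.0637  0.0901] [ 0.547 -0.083  0.084] [ 0.583 -0.043  0.096]
  lev y [ 0.5538 -0.1349  0.1883] zmax 0.1958 x [0.5464 0.5653]
  lev y [ 0.5543 -0.1126  0.181 ] zmax 0.1913 x [0.548  0.5703]
  lev y [ 0.5565 -0.0884  0.1702] zmax 0.18 x [0.55   0.5722]
  lev y [ 0.5612 -0.062   0.1548] zmax 0.1687 x [0.5563 0.5698]
  lev y [ 0.5634 -0.0388  0.1461] zmax 0.1605 x [0.5594 0.5715]
  lev y [ 0.5666 -0.0124  0.1341] zmax 0.1447 x [0.5625 0.5764]
  lev y [0.5685 0.0127 0.1223] zmax 0.1329 x [0.5641 0.5785]
  lev y [0.5712 0.0365 0.115 ] zmax 0.1224 x [0.5664 0.5814]
  lev y [0.5749 0.0571 0.1084] zmax 0.1108 x [0.5688 0.5836]
```

drive_tool(grip=-1, series=[{"dx": 0.71, "dy": -1, "dz": 0.15, "turn": 0.068}, {"dx": 0.71, "dy": -1, "dz": 0.15, "turn": 0.068}, {"dx": 0.71, "dy": -1, "dz": 0.15, "turn": 0.068}, {"dx": 0.71, "dy": -1, "dz": 0.15, "turn": 0.068}, {"dx": 0.71, "dy": -1, "dz": 0.15, "turn": 0.068}, {"dx": 0.71, "dy": -1, "dz": 0.15, "turn": 0.068}, {"dx": 0.71, "dy": -1, "dz": 0.15, "turn": 0.068}, {"dx": 0.71, "dy": -1, "dz": 0.15, "turn": 0.068}])

```text
time_s: 0.9
eef_pos: [0.3483, 0.2308, 0.2509]
ee_rot: [0.0, 0.017, 1.0, -0.0]
force: [-0.2, 1.3, -0.5]
width: 0.0335
finger_force: 0.0
```

drive_tool(series=[{"dx": 0.6, "dy": -1}, {"dx": 0.6, "dy": -1}, {"dx": 0.6, "dy": -1}, {"dx": 0.6, "dy": -1}, {"dx": 0.6, "dy": -1}, {"dx": 0.6, "dy": -1}, {"dx": 0.6, "dy": -1}, {"dx": 0.6, "dy": -1}])

```text
validation failed for argument at $.se...
```

drive_tool(series=[{"dx": 0.6, "dy": -1, "dz": 0, "turn": 0}, {"dx": 0.6, "dy": -1, "dz": 0, "turn": 0}, {"dx": 0.6, "dy": -1, "dz": 0, "turn": 0}, {"dx": 0.6, "dy": -1, "dz": 0, "turn": 0}, {"dx": 0.6, "dy": -1, "dz": 0, "turn": 0}, {"dx": 0.6, "dy": -1, "dz": 0, "turn": 0}, {"dx": 0.6, "dy": -1, "dz": 0, "turn": 0}, {"dx": 0.6, "dy": -1, "dz": 0, "turn": 0}])

```text
time_s: 1.7
eef_pos: [0.5281, -0.0707, 0.2491]
ee_rot: [-0.001, 0.018, 1.0, -0.0]
force: [0.7, 1.0, 0.0]
width: 0.0002
finger_force: 0.0
```

drive_tool(series=[{"dx": 0.11, "dy": -0.184, "dz": 0, "turn": 0}, {"dx": 0.11, "dy": -0.184, "dz": 0, "turn": 0}, {"dx": 0.11, "dy": -0.184, "dz": -0.07, "turn": 0}, {"dx": 0.11, "dy": -0.184, "dz": -0.13, "turn": 0}, {"dx": 0.11, "dy": -0.184, "dz": -0.18, "turn": 0}, {"dx": 0.11, "dy": -0.184, "dz": -0.23, "turn": 0}, {"dx": 0.11, "dy": -0.184, "dz": -0.28, "turn": 0}, {"dx": 0.11, "dy": -0.184, "dz": -0.33, "turn": 0}])

```text
time_s: 2.5
eef_pos: [0.5596, -0.121, 0.151]
ee_rot: [0.0, 0.016, 1.0, -0.0]
force: [-0.1, -0.6, 0.3]
width: 0.0003
finger_force: 0.6
```

drive_tool(series=[{"dx": 0, "dy": 0, "dz": -0.04, "turn": 0}, {"dx": 0, "dy": 0, "dz": -0.08, "turn": 0}, {"dx": 0, "dy": 0, "dz": -0.12, "turn": 0}, {"dx": 0, "dy": 0, "dz": -0.15, "turn": 0}, {"dx": 0, "dy": 0, "dz": -0.18, "turn": 0}, {"dx": 0, "dy": 0, "dz": -0.2, "turn": 0}, {"dx": 0, "dy": 0, "dz": -0.21, "turn": 0}, {"dx": 0, "dy": 0, "dz": -0.21, "turn": 0}])

```text
time_s: 3.3
eef_pos: [0.5597, -0.1217, 0.0881]
ee_rot: [-0.0, 0.016, 1.0, 0.0]
force: [-0.3, 1.0, 1.1]
width: 0.0006
finger_force: 0.0
```

Run:
```python
from h import *
s=grab('side'); t=cv2.resize(s['color'][140:240,180:310],None,fx=6,fy=6); save('c2',t); print(arm.read_state()['force'])
```

```text
[-0.08131356  0.35246229 -0.0093926 ]
```

View pics/c2.png

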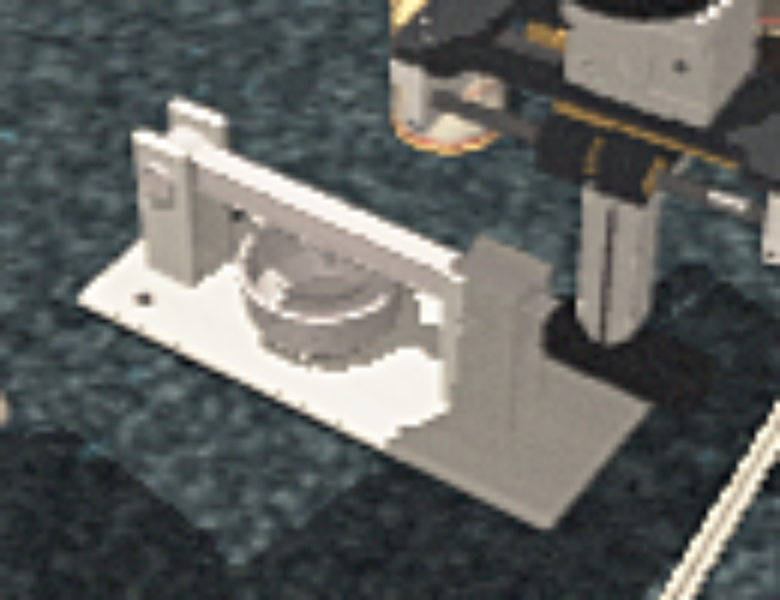

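The lever is in the fork, with the fingers on its black grip at about (605,340). I'll press it home against its stop.

drive_tool(series=[{"dx": 0, "dy": 0, "dz": -0.004, "turn": 0}, {"dx": 0, "dy": 0, "dz": -0.008, "turn": 0}, {"dx": 0, "dy": 0, "dz": -0.01, "turn": 0}, {"dx": 0, "dy": 0, "dz": -0.012, "turn": 0}, {"dx": 0, "dy": 0, "dz": -0.014, "turn": 0}, {"dx": 0, "dy": 0, "dz": -0.015, "turn": 0}, {"dx": 0, "dy": 0, "dz": -0.015, "turn": 0}, {"dx": 0, "dy": 0, "dz": -0.015, "turn": 0}])

```text
time_s: 4.15
eef_pos: [0.5603, -0.1218, 0.0869]
ee_rot: [0.001, 0.016, 1.0, -0.0]
force: [-12.3, 3.0, 27.7]
width: 0.0004
finger_force: 14.1
```

drive_tool(series=[{"dx": 0, "dy": 0, "dz": 0.15, "turn": 0}, {"dx": 0, "dy": 0, "dz": 0.3, "turn": 0}, {"dx": -0.35, "dy": -0.5, "dz": 0.35, "turn": 0}, {"dx": -0.35, "dy": -0.5, "dz": 0.35, "turn": 0}, {"dx": -0.35, "dy": -0.5, "dz": 0.35, "turn": 0}, {"dx": -0.35, "dy": -0.5, "dz": 0.35, "turn": 0}, {"dx": -0.35, "dy": -0.5, "dz": 0.35, "turn": 0}, {"dx": -0.35, "dy": -0.5, "dz": 0.35, "turn": 0}], grip=0.0)

```text
time_s: 4.95
eef_pos: [0.4547, -0.272, 0.1891]
ee_rot: [0.0, 0.017, 1.0, -0.0]
force: [0.9, 0.1, -0.5]
width: 0.0471
finger_force: 0.0
```

Run:
```python
from h import *
# pin from the first (unoccluded) frames: reload impossible for side (overwritten) -> top
c=load('top');W=cloud(c)[188:235,318:345].reshape(-1,3);col=c['color'][188:235,318:345].reshape(-1,3).astype(int)
g=W[(W[:,2]>.0185)&(W[:,2]<.03)&(col.min(1)>110)]
print('grip top',len(g),g.mean(0).round(4),g.min(0).round(4),g.max(0).round(4))
s=grab('side');grab('top');E=arm.read_state();print(E['eef_pos'],E['ee_rot'])
W=cloud(s).reshape(-1,3);col=s['color'].reshape(-1,3).astype(int);ok=~np.isnan(W[:,0])
r=ok&(abs(W[:,1]+.275)<.03)&(W[:,0]>.42)&(W[:,0]<.54)&(W[:,2]<.035)&(col.min(1)>100)
P=W[r];print(len(P)); g=P[P[:,2]>.0205]; print('side grip top',len(g),g.mean(0).round(4),g.min(0).round(4),g.max(0).round(4)); sh=P[(P[:,0]>.476)&(P[:,2]>.004)];
for n in('side','top'): save(n+'x',load(n)['color'])
if len(sh): print('shank',sh.mean(0).round(4),sh.max(0).round(4))
a=np.zeros((600,800,3),np.uint8)
t=cv2.resize(s['color'][140:235,190:310],None,fx=6,fy=6);a[:570,:720]=t;save('c3',a)
```

```text
grip top 62 [ 0.4589 -0.2748  0.023 ] [ 0.4365 -0.2827  0.0187] [ 0.5086 -0.2663  0.029 ]
[ 0.45535434 -0.27097268  0.18889914] [4.53730397e-05 1.56786805e-02 9.99877077e-01 8.74428618e-05]
182
side grip top 81 [ 0.4528 -0.274   0.0243] [ 0.4363 -0.2817  0.0206] [ 0.4705 -0.2665  0.0292]
shank [ 0.4937 -0.2761  0.0168] [ 0.5121 -0.272   0.0197]
```

View pics/c3.png

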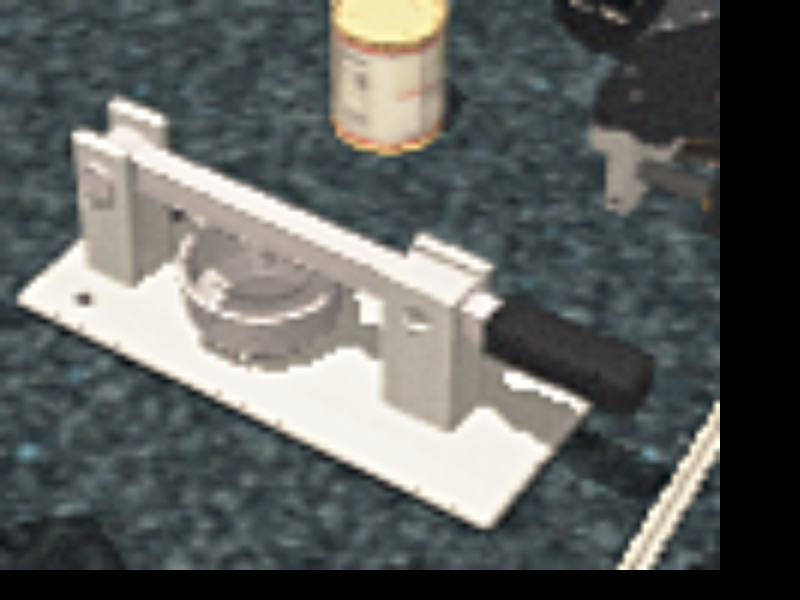

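The lever lies down in the fork. The near hole is at crop (415,316), which is image pixel (258.7,192.2). Next is the grasp.

drive_tool(series=[{"dx": -0.005, "dy": -0.007, "dz": -0.15, "turn": 0}, {"dx": -0.005, "dy": -0.007, "dz": -0.3, "turn": 0}, {"dx": -0.005, "dy": -0.007, "dz": -0.42, "turn": 0}, {"dx": -0.005, "dy": -0.007, "dz": -0.52, "turn": 0}, {"dx": -0.005, "dy": -0.007, "dz": -0.58, "turn": 0}, {"dx": -0.005, "dy": -0.007, "dz": -0.61, "turn": 0}, {"dx": -0.005, "dy": -0.007, "dz": -0.61, "turn": 0}, {"dx": -0.005, "dy": -0.007, "dz": -0.61, "turn": 0}])

```text
time_s: 5.85
eef_pos: [0.454, -0.2737, 0.0068]
ee_rot: [0.0, 0.016, 1.0, -0.0]
force: [0.1, -0.6, -0.2]
width: 0.0472
finger_force: 0.0
```

drive_tool(grip=-1, series=[{"dx": 0, "dy": 0, "dz": 0, "turn": 0}, {"dx": 0, "dy": 0, "dz": 0, "turn": 0}, {"dx": 0, "dy": 0, "dz": 0, "turn": 0}, {"dx": 0, "dy": 0, "dz": 0, "turn": 0}, {"dx": 0, "dy": 0, "dz": 0, "turn": 0}, {"dx": 0, "dy": 0, "dz": 0, "turn": 0}, {"dx": 0, "dy": 0, "dz": 0, "turn": 0}, {"dx": 0, "dy": 0, "dz": 0, "turn": 0}])

```text
time_s: 6.65
eef_pos: [0.4534, -0.2739, 0.0062]
ee_rot: [0.0, 0.016, 1.0, -0.0]
force: [-1.7, 0.2, 5.5]
width: 0.0155
finger_force: 30.0
```

Run:
```python
from h import *
s=load('side');W=cloud(s)
# press centre line from lever top (z~85 at 75+10)
for n in('side','top'):
    w=cloud(load(n)).reshape(-1,3);ok=~np.isnan(w[:,0])
    L=w[ok&(abs(w[:,2]-.085)<.004)&(w[:,1]>-.035)&(w[:,1]<.075)&(w[:,0]>.555)&(w[:,0]<.595)]
    p=np.polyfit(L[:,1],L[:,0],1);print(n,'lever line x=',p.round(4),'at y=-.063:',np.polyval(p,-.063).round(4),'z',L[:,2].mean().round(4),len(L))
    col=load(n)['color'].reshape(-1,3)
    b=ok&(col.min(1)>120)&(w[:,2]>.005)&(w[:,2]<.024)&(w[:,1]>-.16)&(w[:,1]<.16)&(w[:,0]>.48)&(w[:,0]<.66)
    r=cv2.minAreaRect(w[b,:2].astype(np.float32)*1000);print(np.round(r[0],1),np.round(r[1],1),round(r[2],2))
    T=w[ok&(w[:,2]>.088)&(w[:,2]<.097)&(w[:,1]<-.03)&(w[:,1]>-.1)&(w[:,0]>.53)&(w[:,0]<.6)&(col.max(1)>90)]
    print('forktop',len(T),T.mean(0).round(4),T.min(0).round(4),T.max(0).round(4))
    # grip black
    G=w[ok&(col.max(1)<75)&(w[:,2]>.075)&(w[:,2]<.1)&(w[:,1]<-.08)&(w[:,1]>-.18)&(w[:,0]>.53)&(w[:,0]<.59)]
    if len(G): print('blk',G.min(0).round(4),G.max(0).round(4))
E=s['extrinsics'];R,t=E[:3,:3],E[:3,3]
d=R.T@np.array([(258.75-s['cx'])/s['fx'],(192.25-s['cy'])/s['fy'],1]);o=-R.T@t
ax=np.array([.0955,.9954]);ny=np.array([-.9954,.0955])
for cc in([.5722,.0074],):
    k=(np.dot(cc,ny)+.0155-o[:2]@ny)/(d[:2]@ny);q=o+k*d;print('hole',q.round(4),'press x',(q[:2]-cc)@ax)
print(W[192,259],W[190:195,256:262].reshape(-1,3).mean(0))
```

```text
side lever line x= [0.0886 0.5697] at y=-.063: 0.5641 z 0.0852 177
[565.4   6.5] [261.5  92.4] 83.81
forktop 128 [ 0.5643 -0.0638  0.0911] [ 0.5461 -0.0941  0.0881] [ 0.5825 -0.0442  0.0953]
blk [ 0.5432 -0.1665  0.0751] [ 0.5719 -0.0943  0.0905]
top lever line x= [0.0911 0.5704] at y=-.063: 0.5647 z 0.0846 132
[572.6   7.2] [261.8 102.9] 84.83
forktop 79 [ 0.5646 -0.065   0.091 ] [ 0.5481 -0.0857  0.0881] [ 0.5808 -0.0361  0.0966]
blk [ 0.5445 -0.1638  0.076 ] [ 0.5727 -0.0922  0.0941]
hole [ 0.55   -0.0618  0.078 ] press x -0.0709711986958868
[ 0.55957561 -0.05776172  0.06910182] [nan nan nan]
```

drive_tool(series=[{"dx": 0, "dy": 0, "dz": 0.15, "turn": 0}, {"dx": 0, "dy": 0, "dz": 0.3, "turn": 0}, {"dx": 0.067, "dy": 0.15, "dz": 0.3, "turn": -0.018}, {"dx": 0.067, "dy": 0.3, "dz": 0.3, "turn": -0.018}, {"dx": 0.067, "dy": 0.45, "dz": 0.3, "turn": -0.018}, {"dx": 0.067, "dy": 0.6, "dz": 0.3, "turn": -0.018}, {"dx": 0.067, "dy": 0.73, "dz": 0.25, "turn": -0.018}, {"dx": 0.067, "dy": 0.73, "dz": 0.212, "turn": -0.018}])

```text
time_s: 7.45
eef_pos: [0.473, -0.0513, 0.0689]
ee_rot: [-0.0, 0.042, 0.999, 0.0]
force: [0.7, -0.1, -1.2]
width: 0.0158
finger_force: 30.0
```

drive_tool(series=[{"dx": 0, "dy": 0, "dz": 0, "turn": 0}, {"dx": 0, "dy": 0, "dz": 0, "turn": 0}, {"dx": 0, "dy": 0, "dz": 0, "turn": 0}, {"dx": 0, "dy": 0, "dz": 0, "turn": 0}, {"dx": 0, "dy": 0, "dz": 0, "turn": 0}, {"dx": 0, "dy": 0, "dz": 0, "turn": 0}, {"dx": 0, "dy": 0, "dz": 0, "turn": 0}, {"dx": 0, "dy": 0, "dz": 0, "turn": 0}])

```text
time_s: 8.25
eef_pos: [0.4735, -0.0549, 0.0696]
ee_rot: [0.0, 0.044, 0.999, -0.0]
force: [-0.1, -0.6, -0.5]
width: 0.0156
finger_force: 30.0
```

Run:
```python
from h import *
s=grab('side');c=grab('top');S=arm.read_state();print(S['eef_pos'],S['ee_rot'],S['force'],S['width'])
a=np.zeros((600,800,3),np.uint8)
t=cv2.resize(s['color'][165:225,210:290],None,fx=10,fy=10);a[:600]=t;save('c4',a)
w=cloud(s)[160:240,200:300].reshape(-1,3);col=s['color'][160:240,200:300].reshape(-1,3).astype(int)
P=w[(w[:,0]>.495)&(w[:,0]<.54)&(w[:,1]>-.075)&(w[:,1]<-.04)&(w[:,2]>.06)&(w[:,2]<.1)]
print(len(P));print(P[np.argsort(P[:,0])].round(4)[::max(1,len(P)//12)])
```

```text
[ 0.4734645  -0.05482124  0.0695864 ] [5.06206709e-05 4.43262329e-02 9.99017108e-01 7.00890406e-06] [-0.02951776 -0.47166016 -0.99820645] 0.016111931529494933
26
[[ 0.5068 -0.0621  0.0805]
 [ 0.5107 -0.06    0.0797]
 [ 0.5128 -0.0618  0.0752]
 [ 0.5149 -0.0607  0.08  ]
 [ 0.5166 -0.0569  0.0802]
 [ 0.5183 -0.0588  0.0832]
 [ 0.5206 -0.0634  0.0798]
 [ 0.5216 -0.0629  0.0751]
 [ 0.5245 -0.0613  0.079 ]
 [ 0.5251 -0.0553  0.0793]
 [ 0.5256 -0.0637  0.0757]
 [ 0.5271 -0.0628  0.081 ]
 [ 0.5302 -0.0583  0.0798]]
```

View pics/c4.png

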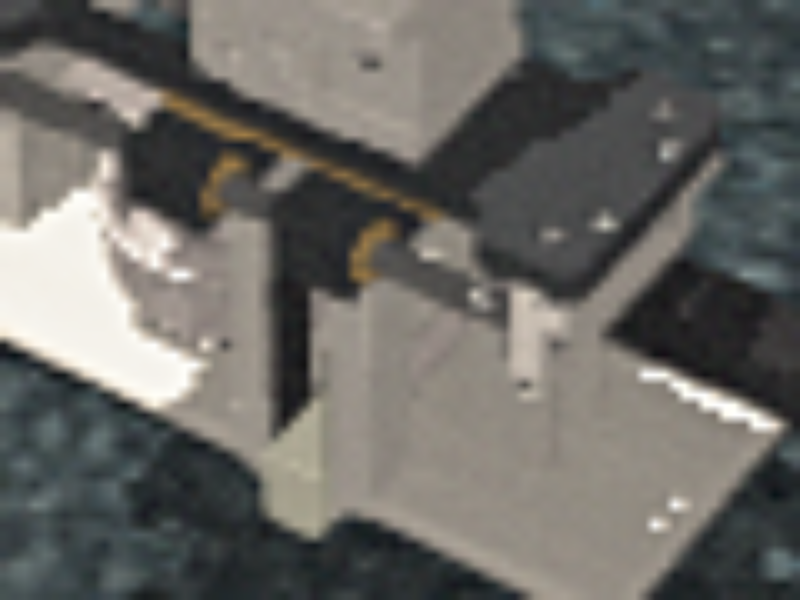

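The fingers hide the shank here, but depth points put it at y≈-0.060 and top z≈0.080. That lines up with the hole, so I'll advance gently and watch the force.

drive_tool(series=[{"dx": 0.02, "dy": -0.0018, "dz": 0, "turn": 0}, {"dx": 0.04, "dy": -0.0036, "dz": 0, "turn": 0}, {"dx": 0.05, "dy": -0.0045, "dz": 0, "turn": 0}, {"dx": 0.06, "dy": -0.0054, "dz": 0, "turn": 0}, {"dx": 0.067, "dy": -0.006, "dz": 0, "turn": 0}, {"dx": 0.073, "dy": -0.0066, "dz": 0, "turn": 0}, {"dx": 0.077, "dy": -0.007, "dz": 0, "turn": 0}, {"dx": 0.077, "dy": -0.007, "dz": 0, "turn": 0}])

```text
time_s: 9.15
eef_pos: [0.4966, -0.057, 0.0696]
ee_rot: [0.0, 0.044, 0.999, -0.0]
force: [-0.4, 1.2, -1.5]
width: 0.0154
finger_force: 30.0
```

drive_tool(series=[{"dx": 0.01, "dy": -0.0009, "dz": 0, "turn": 0}, {"dx": 0.02, "dy": -0.0018, "dz": 0, "turn": 0}, {"dx": 0.03, "dy": -0.0027, "dz": 0, "turn": 0}, {"dx": 0.04, "dy": -0.0036, "dz": 0, "turn": 0}, {"dx": 0.05, "dy": -0.0045, "dz": 0, "turn": 0}, {"dx": 0.06, "dy": -0.0054, "dz": 0, "turn": 0}, {"dx": 0.07, "dy": -0.0063, "dz": 0, "turn": 0}, {"dx": 0.07, "dy": -0.0063, "dz": 0, "turn": 0}])

```text
time_s: 9.95
eef_pos: [0.5178, -0.0589, 0.0695]
ee_rot: [0.0, 0.044, 0.999, -0.0]
force: [-0.2, -0.6, -1.3]
width: 0.0157
finger_force: 30.0
```

drive_tool(series=[{"dx": 0.01, "dy": -0.0009, "dz": 0, "turn": 0}, {"dx": 0.02, "dy": -0.0018, "dz": 0, "turn": 0}, {"dx": 0.03, "dy": -0.0027, "dz": 0, "turn": 0}, {"dx": 0.037, "dy": -0.0033, "dz": 0, "turn": 0}, {"dx": 0.043, "dy": -0.0039, "dz": 0, "turn": 0}, {"dx": 0.048, "dy": -0.0043, "dz": 0, "turn": 0}, {"dx": 0.052, "dy": -0.0046, "dz": 0, "turn": 0}, {"dx": 0.052, "dy": -0.0046, "dz": 0, "turn": 0}])

```text
time_s: 10.75
eef_pos: [0.5324, -0.0601, 0.0693]
ee_rot: [-0.001, 0.044, 0.999, 0.0]
force: [-6.3, 0.5, 1.8]
width: 0.0156
finger_force: 30.0
```

drive_tool(series=[{"dx": 0.003, "dy": 0, "dz": 0, "turn": 0}, {"dx": 0.005, "dy": 0, "dz": 0, "turn": 0}, {"dx": 0.005, "dy": 0, "dz": 0, "turn": 0}, {"dx": 0.005, "dy": 0, "dz": 0, "turn": 0}, {"dx": 0.003, "dy": 0, "dz": 0, "turn": 0}, {"dx": 0.001, "dy": 0, "dz": 0, "turn": 0}, {"dx": 0, "dy": 0, "dz": 0, "turn": 0}, {"dx": 0, "dy": 0, "dz": 0, "turn": 0}])

```text
time_s: 11.55
eef_pos: [0.5325, -0.0601, 0.0693]
ee_rot: [-0.001, 0.044, 0.999, 0.0]
force: [-5.8, 0.9, 2.2]
width: 0.0156
finger_force: 30.0
```

drive_tool(grip=-0.2, series=[{"dx": 0, "dy": 0, "dz": 0, "turn": 0}, {"dx": 0, "dy": 0, "dz": 0, "turn": 0}, {"dx": 0, "dy": 0, "dz": 0, "turn": 0}, {"dx": 0, "dy": 0, "dz": 0, "turn": 0}, {"dx": 0, "dy": 0, "dz": 0, "turn": 0}, {"dx": 0, "dy": 0, "dz": 0.05, "turn": 0}, {"dx": 0, "dy": 0, "dz": 0.15, "turn": 0}, {"dx": 0, "dy": 0, "dz": 0.25, "turn": 0}])

```text
time_s: 12.35
eef_pos: [0.5329, -0.0602, 0.1452]
ee_rot: [-0.0, 0.044, 0.999, 0.0]
force: [-0.3, 0.4, -0.2]
width: 0.0377
finger_force: 0.0
```

drive_tool(series=[{"dx": -0.1, "dy": 0, "dz": 0.1, "turn": 0}, {"dx": -0.2, "dy": 0.1, "dz": 0.2, "turn": 0}, {"dx": -0.3, "dy": 0.3, "dz": 0.2, "turn": 0}, {"dx": -0.4, "dy": 0.5, "dz": 0.2, "turn": 0}, {"dx": -0.4, "dy": 0.6, "dz": 0.2, "turn": 0}, {"dx": -0.4, "dy": 0.6, "dz": 0.2, "turn": 0}, {"dx": -0.4, "dy": 0.6, "dz": 0.2, "turn": 0}, {"dx": -0.4, "dy": 0.6, "dz": 0.2, "turn": 0}])

```text
time_s: 13.15
eef_pos: [0.4133, 0.1195, 0.2046]
ee_rot: [0.0, 0.044, 0.999, -0.0]
force: [1.0, -0.2, -0.2]
width: 0.0375
finger_force: 0.0
```

Run:
```python
from h import *
s=grab('side');c=grab('top')
a=np.zeros((600,800,3),np.uint8)
t=cv2.resize(s['color'][160:235,210:310],None,fx=5,fy=5);a[:375,:500]=t
t=cv2.resize(c['color'][150:205,195:300],None,fx=4,fy=4);a[380:600,:420]=t
save('c5',a)
for n in(s,c):
    w=cloud(n).reshape(-1,3);P=w[(w[:,2]>.055)&(w[:,2]<.1)&(w[:,0]>.49)&(w[:,0]<.62)&(w[:,1]>-.085)&(w[:,1]<-.04)]
    g=P[P[:,0]<.546];k=P[P[:,0]>.586];print(len(g),g.min(0).round(4),g.max(0).round(4),len(k),k.max(0).round(4) if len(k) else '')
```

```text
124 [ 0.5124 -0.0696  0.0554] [ 0.546  -0.0508  0.0873] 0 
59 [ 0.5128 -0.0703  0.059 ] [ 0.5449 -0.052   0.0925] 4 [ 0.5895 -0.0642  0.0803]
```

View pics/c5.png

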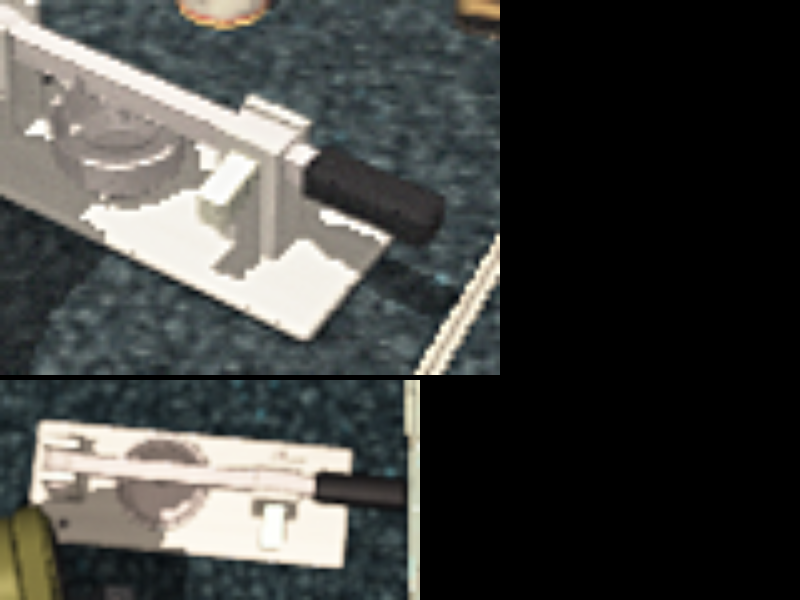

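The pin sits in the fork with its white grip against the near plate at about (230,185). Its rear edge at x≈0.513 is where a seated pin should be. The lever is down and the arm is clear.

```bash
python3 -c "
from station import ticket
print(ticket.close_job())"
```

```text
the job is handed in; nothing more can be done
None
```

The lever is down, the lock pin is seated in the fork and released, and the job is handed in (no verdict was returned); the arm never went near the cup, shaker, jar or tin.

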